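# Hang the detailing brush on the carousel's free peg

## Robot

A 7-joint arm with a two-finger parallel gripper is mounted at the origin on the work surface. World frame = base frame: x ahead of the robot, y to its left, z up, the work surface at z = 0. Lengths are in m, angles in rad, forces in N, time in s.
With the tool pointing down it reaches from about 0.35 to 0.9 m from the base axis. Payload 19.9 kg.
Tool frame: the origin (TCP) lies at the very end of the fingers, on their centre line; the grasp point (between the pads) lies 19 mm behind it; z points along the fingers, y is the line along which they close (so a half turn about z gives the same grasp; the last joint's range is limited). The gripper opens to 94 mm and grips with 3 to 60 N. Pads are 16 mm wide; open, the fingers measure 119 mm over their backs; the gripper's body (75 mm by 177 mm) begins 78 mm behind the grasp point.
Start: joints at [1.117, 0.417, -0.01, 1.614, 0.005, 1.111, -0.053], TCP at [0.25, -0.573, 0.205] pointing down, gripper open.
Joint ranges: [-2.81, 2.81], [-0.39, 2.02], [-1.27, 1.25], [0.06, 2.57], [-1.19, 4.33], [0.19, 2], [-2.82, 2.82]. Speed limits (rad/s): [1.89, 1.89, 2.39, 2.39, 3.01, 3.01, 3.01].

## Interface

Orientations are given as a 3x3 rotation matrix whose columns are the frame's x, y, z axes.
In Python, from station import get_obs, grab_frame, sign_off, spot_in, cut_out gives the robot as it stands.
- The arm moves only by the tool move_arm, never from a script. Its argument "plan" is a list of rows, each a list of 4 numbers: the shift along the tool's x, y, z in m, then the turn about the tool's z in degrees. In form: [[tx, ty, tz, roll], ...]. A call has 1 to 5 rows; each row is the pose to reach, as a shift and turn from the pose commanded when the call began, along the tool's axes at that moment; what a row does not reach only later rows make up. A row lasts 1/12 s, in which the tool goes at most 41.7 mm and 7.16 degrees, less where a joint would pass 70% of its speed; a pose out of reach is approached as far as the arm can. A call with a gripper value outside its range is refused whole. "claw" is the opening, from 0 (shut) to 1 (fully open), set as the call begins (left out, the last holds). The fingers move at their own pace and stop on an object; the grip force is fixed at half the most. Time passes only in rows, so rows that repeat a pose let the fingers close. It gives the time, the measured TCP pose, the force, the opening and the grip force at its end, in the units of the state.
- get_obs(): the state, without advancing time (a new reading comes with each control period).
- grab_frame(name): name is "scene" or "top" or "wrist"; returns a dict with "img" (384x512x3 uint8, blue, green, red), "fx", "fy", "cx", "cy" (pixels), "extrinsics" (4x4, takes a point from world to camera coordinates). Camera axes: x right, y down, z forward; pixel columns grow to the right and rows downward; lengths in m; the calibration is good to about 2 mm. The wrist camera is an equidistant fisheye: a pixel r from the principal point sees the ray r / f radians off the axis. A picture is of the moment at which its call begins. There is no depth.
- sign_off(): hands the job in; it is judged then, once.
Trained networks look in a picture, given as the dict that the camera call returned (one of the last four; its "shot" number tells which), for a name from the list of things; names that differ only in an ending like _2 or _b are one class to them, and where a whole thing is asked for, a point or a joint stands for the part that bears it (a point fixed in the world has none). Each returns a list of dicts, best first, with "conf" (0 to 1); they miss things now and then, are a little off and sometimes report something else, mostly with a low value. They report only what shows in the picture. A call takes as long as a camera call. They do not tell look-alikes from the thing itself.
- spot_in(label, picture): "rect" ([left, top, width, height] as shares, 0 to 1, of the picture: columns of its width, rows of its height, round what is visible of it).
- cut_out(label, picture): "pixels" (384x512 bool, what is visible of it) and "rect" ([left, top, width, height] as shares, 0 to 1, of the picture: columns of its width, rows of its height, round what is visible of it).
The state is a dict: "time_s": time; "joints": joint angles; "joint_vel": joint speeds; "tau": joint torques, N m; "position": TCP position; "tool_rot": TCP orientation; "ft_force": force on the tool from outside, world axes, zero at the start; "moment": the same for the moment, N m; "grip_width": finger opening in m; "finger_force": force on a finger pad.
Only numpy, scipy, OpenCV 4.12 (cv2) and the standard library are available. Lean on these libraries where they do the work, as an engineer would, in place of code of your own. Each camera call takes 0.05 s, during which the arm holds its last target. There are 200 camera calls.

## Task

Turn the brush carousel so that its one empty peg stands over the pointer on its base, then hang the loose detailing brush by its eye on that peg, pushed right down against the peg's collar, and let go with the peg still over the pointer. Leave the mug, the tyre gauge and the squeegee where they are.

Things in the scene. Friction and masses are not known exactly. Their poses are not given: they have to be found in the camera images.
- stand: Fixed foot of the black plastic brush carousel: a disc 184 mm across, 10 mm high at its rim, with a 26 mm post. Origin on the turning axis at table height, z up. The pointer, a small steel arrow-like tab on the rim, lies along the stand's -x and reaches 126 mm from the axis.
- hub_top (a point): On the turning axis, 214 mm up: top of the hub (68 mm across, 166 to 212 mm up; small knob above to 231 mm). It turns endlessly both ways, stays where left and yields to about 1 N sideways on a peg. Five pegs 72 degrees apart rise outward, leaning 40 degrees from upright; four hold captive brushes like the loose one, hanging out to about 165 mm from the axis, 80 mm or more above the table.
- front_mark (a point): Point on the pointer side of the stand's foot, 78 mm from the turning axis along the stand's -x, 12 mm above the table: straight below where the tip of the empty peg must come.
- peg_seat (a point): Root of the empty peg, a 9 mm round rod with a rounded tip: its centre line at the upper face of its collar (27 mm across, 4 mm thick), 48.6 mm from the turning axis, 207 mm up. The axes turn with the hub: z is up, -x points outward; the peg runs from here leaning outward 40 degrees from upright. The hub is bare below the collar.
- peg_home (a point): Point on the empty peg's centre line 8 mm out from peg_seat: where the middle of the eye hangs when it is right down at the collar.
- peg_tip (a point): End of the empty peg, 46 mm from the seat along the peg, 78 mm from the turning axis and 242 mm above the table.
- brush: The loose brush lying on the shelf: plain wooden handle, about 70 g (0.7 to 1.4 times), 185 mm long. Origin on its underside at the grip point (handle 16 mm wide, 14 mm thick); x runs along the handle to the eye, z up as it lies. The handle goes back to x = -72 mm, then head (22 mm wide, 18 thick) and hard bristles to x = -130 mm. Centre of mass near x = -35 mm.
- brush_eye (a point): Centre of the eye, a tube 29 mm across, 16 mm high, hole 16 mm along the brush's z; 38 mm from the brush's origin along x, 8 mm up. In line with the peg it has 3.5 mm play all round; tilted 40 degrees it jams. Flat on the collar it is 8 mm from the seat; released, it sags some 10 degrees. Friction on the sloping peg may stop it sliding down by itself.
- mug: Blue ceramic mug of valve caps, 80 mm across, 90 mm high, handle towards its y; origin at the centre of its underside. Leave it alone.
- gauge: Stainless steel tyre gauge, 145 mm long, 16 mm high, lying along its x; origin under its middle. Leave it alone.
- squeegee: White plastic squeegee, handle 150 mm along its -x, blade 200 mm along its y, 18 mm high; origin at the root of the blade, on the shelf. Leave it alone.
There are look-alikes about, which are no part of the job. Several things have the shape of the brush; the one meant has the colours described above.

How it is judged:
On the way, in this order (a step that is already met when the one before it is completed fails the run):
1. the empty peg is brought over the pointer (tip within 20 mm, seen from above) (horizontal distance between peg_tip and front_mark below 0.02 m), for 0.2 s.
2. the brush's eye is on the empty peg, down at its collar (distance between brush_eye and peg_home below 0.008 m), for 0.2 s.
At the end, for the whole second after the job is handed in: The brush hangs still and released with its eye round the empty peg and down at its collar, the eye's centre within 8 mm of peg_home (a point 8 mm up the peg from the collar); the peg's tip is within 30 mm of the spot over the pointer, seen from above; the bystanders have not been shifted (horizontal distance between peg_tip and front_mark below 0.03 m and distance between brush_eye and peg_home below 0.008 m and height (world z) of brush above 0.12 m and linear speed of brush below 0.03 m/s); the robot touches nothing.
It fails at once if the mug is shifted (distance of mug from where it was at the start of the episode above 0.02 m).
It fails at once if the tyre gauge is shifted (distance of gauge from where it was at the start of the episode above 0.02 m).
It fails at once if the squeegee is shifted (distance of squeegee from where it was at the start of the episode above 0.02 m).
It also fails if it takes over 66 s, if anything falls off the work surface, if the arm or the gripper's body presses on something with over 40 N, if the wrist force passes 120 N, or if a joint passes its speed limit or range.

## Working session

There is one attempt and no reset: what is moved stays moved. The work goes in short steps, Python scripts to look and compute and a tool call to move; the robot and the scene stay as the last step left them, time stands still between calls to the robot, and variables do not carry over. Pictures are saved under pics/ and viewed, at most 10 in all, crops included, and the job is handed in when it is done.

Besides the shell and the picture viewer there is one more tool, called after ">>>" as name(argument=value, ...), one argument or row to a line, values as JSON. move_arm: Moves the arm, as the interface text tells. Its arguments: {"type":"object","properties":{"plan":{"type":"array","items":{"type":"array","items":{"type":"number"}}},"claw":{"type":"number"}},"required":["plan"]}

```bash
ls; mkdir -p pics
cat > h.py <<'E'
import numpy as np, cv2
from station import *
def save(n,f): cv2.imwrite('pics/'+n+'.png',f['img'])
def ray(f,u,v,fish=False):
    x=(u-f['cx'])/f['fx'];y=(v-f['cy'])/f['fy']
    if fish:
        r=np.hypot(x,y);d=np.array([x/r*np.sin(r),y/r*np.sin(r),np.cos(r)]) if r>1e-9 else np.array([0,0,1.])
    else: d=np.array([x,y,1.])
    E=np.array(f['extrinsics']);R=E[:3,:3]
    return -R.T@E[:3,3], R.T@d
def at_z(f,u,v,z,fish=False):
    c,d=ray(f,u,v,fish); return c+d*(z-c[2])/d[2]
def proj(f,p,fish=False):
    E=np.array(f['extrinsics']);q=E[:3,:3]@np.array(p)+E[:3,3]
    if fish:
        r=np.hypot(q[0],q[1]);th=np.arctan2(r,q[2]);q=np.array([q[0]/r*th,q[1]/r*th,1])
    return np.array([f['cx']+f['fx']*q[0]/q[2],f['cy']+f['fy']*q[1]/q[2]])
def st():
    o=get_obs();print(o['time_s'],np.round(o['position'],4),np.round(o['tool_rot'],3).tolist(),np.round(o['ft_force'],1),o['grip_width'],o['finger_force'],np.round(o['joints'],3))
E
python3 - <<'E'
from h import *
st()
ims=[]
for n in ['scene','top']:
    f=grab_frame(n);save(n,f);ims.append(f['img'])
    E=np.array(f['extrinsics']);print(n,f['fx'],f['cx'],f['cy'],(-E[:3,:3].T@E[:3,3]).round(3),E[:3,:3].round(2).tolist())
    for l in ['brush','brush_eye','stand','mug','gauge','squeegee','peg_tip','peg_seat','front_mark','hub_top']:
        try: print(l,[(round(d['conf'],2),(np.array(d['rect'])*[512,384,512,384]).round().astype(int).tolist()) for d in spot_in(l,f)])
        except Exception as e: print(l,e)
cv2.imwrite('pics/a.png',cv2.resize(np.vstack(ims),(800,1200))[:600]); 
cv2.imwrite('pics/b.png',cv2.resize(ims[1],(800,600)))
E
```

```text
pics
0.0 [ 0.25   -0.5724  0.2048] [[0.916, 0.4, -0.001], [0.4, -0.916, 0.001], [-0.0, -0.001, -1.0]] [0.3 0.8 0.2] 0.09403662246207545 0.0 [ 1.118  0.418 -0.01   1.614  0.005  1.111 -0.053]
scene 459.14975936720964 248.58583083845463 195.15670670993492 [ 0.938 -0.61   1.083] [[0.8, 0.6, -0.02], [0.46, -0.63, -0.62], [-0.38, 0.49, -0.78]]
brush [(0.85, [80, 246, 67, 25]), (0.82, [320, 269, 58, 43]), (0.72, [174, 194, 54, 34]), (0.62, [163, 248, 65, 34])]
brush_eye [(0.97, [172, 198, 56, 40]), (0.94, [83, 247, 63, 25]), (0.9, [165, 250, 66, 32]), (0.84, [323, 269, 51, 44])]
stand [(0.67, [245, 134, 93, 105])]
mug [(0.59, [229, 293, 47, 49])]
gauge [(0.6, [295, 136, 38, 14])]
squeegee [(0.88, [101, 304, 86, 78]), (0.59, [231, 293, 46, 48])]
peg_tip [(0.6, [246, 136, 92, 101])]
peg_seat [(0.73, [247, 137, 90, 102]), (0.56, [246, 136, 96, 102])]
front_mark [(0.66, [248, 139, 91, 99])]
hub_top [(0.88, [249, 138, 90, 98])]
top 484.8033996376033 249.3278101242787 190.68499787058315 [ 0.406 -0.052  1.397] [[-0.0, -1.0, -0.02], [-1.0, 0.0, -0.09], [0.09, 0.02, -1.0]]
brush [(0.88, [346, 258, 32, 64]), (0.73, [224, 87, 60, 20]), (0.64, [306, 189, 24, 63]), (0.62, [240, 244, 65, 28])]
brush_eye [(0.88, [246, 245, 55, 21]), (0.73, [346, 258, 29, 63]), (0.25, [153, 121, 112, 114])]
stand [(0.67, [150, 121, 116, 115])]
mug [(0.71, [311, 122, 42, 28])]
gauge [(0.56, [112, 195, 12, 55])]
squeegee [(0.57, [379, 178, 73, 71])]
peg_tip [(0.46, [300, 187, 28, 63])]
peg_seat [(0.95, [150, 123, 120, 114])]
front_mark [(0.72, [156, 121, 111, 117])]
hub_top [(0.72, [150, 119, 120, 113])]
```

View pics/a.png

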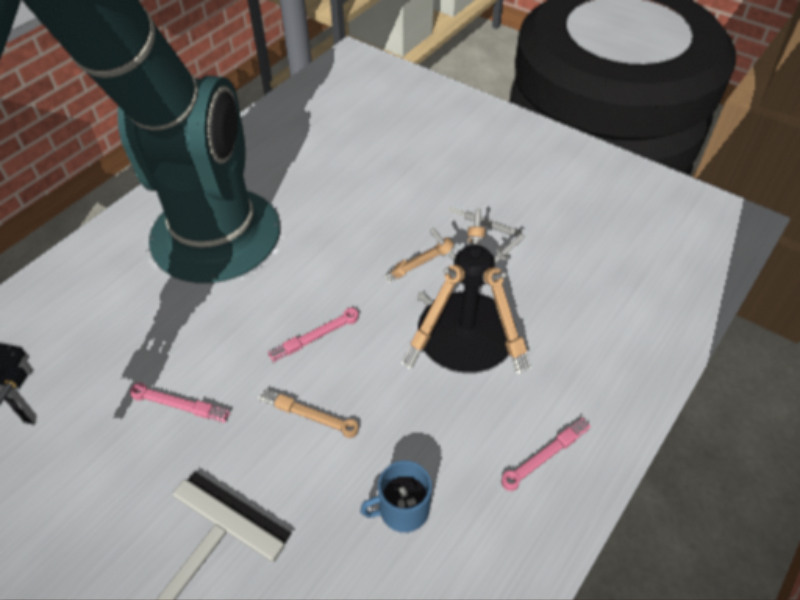

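View pics/b.png

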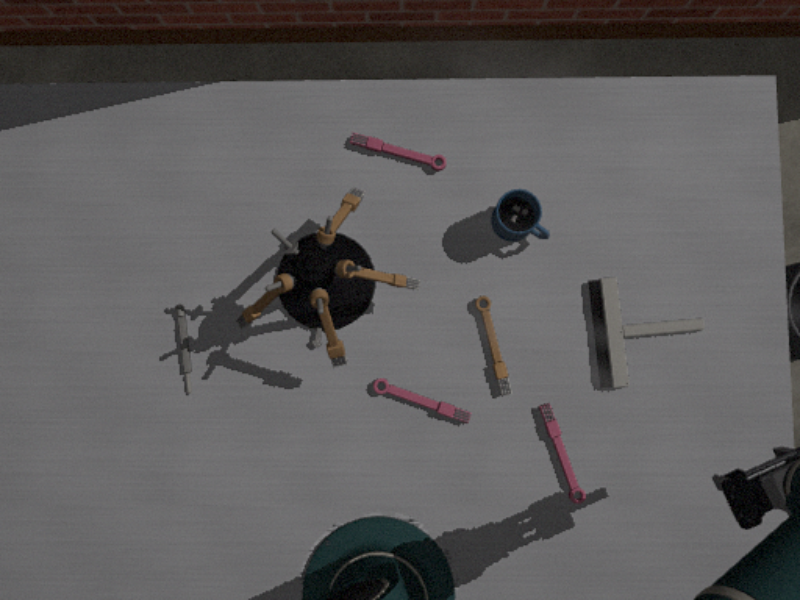

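Top picture: the candidates are pink brushes at (396,150), (420,400) and (562,455), wooden captives on the carousel at about (325,280), and the loose wooden brush with its eye at (484,302) and bristles at (504,390). I choose that last one. The pointer shows at about (316,340) and the bare peg at about (283,240). Next I check both in one close crop.

Run:
```python
from h import *
f=grab_frame('top');im=f['img']
a=cv2.resize(im[110:245,140:275],(540,540),interpolation=cv2.INTER_CUBIC)
b=cv2.resize(im[180:260,295:335],(250,500),interpolation=cv2.INTER_CUBIC)
o=np.zeros((540,790,3),np.uint8);o[:,:540]=a;o[:500,540:]=b
cv2.imwrite('pics/c.png',cv2.convertScaleAbs(o,alpha=1.6))
# brush mask by colour
for l in ['brush']:
  for d in cut_out(l,f):
    m=d['pixels'];ys,xs=np.nonzero(m);c=im[m].mean(0)
    print(d['conf'],xs.mean().round(1),ys.mean().round(1),c.round())
for d in cut_out('stand',f)[:1]:
    print(np.array(d['rect'])*[512,384,512,384])
g=(im.max(2)<28).astype(np.uint8);g[:, :170]=0;g[:,250:]=0;g[:140]=0;g[225:]=0
cs,_=cv2.findContours(g,cv2.RETR_EXTERNAL,cv2.CHAIN_APPROX_NONE)
cc=max(cs,key=cv2.contourArea);h=cv2.convexHull(cc);print(cv2.minEnclosingCircle(cc),cv2.fitEllipse(h))
(u,v),_,_=cv2.fitEllipse(h);print(at_z(f,u,v,.01))
for u,v in [(484,302),(504,390)]: print(at_z(f,u/1.5625,v/1.5625,.012))
for u,v in [(316,340)]: print('ptr',at_z(f,u/1.5625,v/1.5625,.012))
print('peg',at_z(f,275/1.5625,232/1.5625,.24))
```

```text
0.89 359.0 288.8 [ 76.  65. 103.]
0.88 316.3 223.0 [71. 84. 99.]
0.59 253.0 95.8 [ 77.  66. 104.]
0.16 206.4 176.6 [44. 54. 64.]
[150.2208 117.696  118.9888 120.4992]
((207.951416015625, 179.6397247314453), 31.424589157104492) ((207.9110870361328, 179.54348754882812), (61.8603630065918, 62.68785858154297), 6.379920482635498)
[0.56337261 0.09600266 0.01      ]
[ 0.52233561 -0.19622237  0.012     ]
[ 0.36235788 -0.23022347  0.012     ]
ptr [0.45372153 0.1114237  0.012     ]
peg [0.61327666 0.14931256 0.24      ]
```

View pics/c.png

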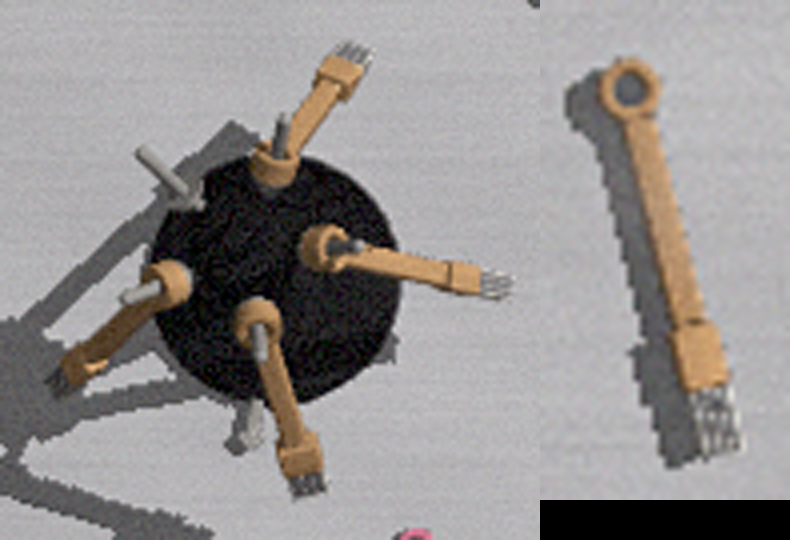

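The crop shows the loose brush is plain wood, with its eye up at (630,88). It also shows the pointer at (248,430) and the bare peg with its tip at (143,150) and root at (190,198). Now I work out the angles and the first move.

```bash
cat >> h.py <<'E'
def togo(p,phi=None):
    """shift in tool axes to TCP p and roll (deg) to bring tool x to azimuth phi (deg)"""
    o=get_obs();R=np.array(o['tool_rot']);s=R.T@(np.array(p)-o['position'])
    a=np.degrees(np.arctan2(R[1,0],R[0,0]));r=None if phi is None else -((phi-a+180)%360-180)
    print('t=%.2f pos %s az %.1f F %s w %.4f -> shift'%(o['time_s'],np.round(o['position'],4),a,np.round(o['ft_force'],1),o['grip_width']),np.round(s,4),'roll',r)
    return s
E
python3 - <<'E'
from h import *
f=grab_frame('top')
A=np.array([.5634,.096])
cr=lambda x,y:(x/4+140,y/4+110)
for n,p,z in [('ptr',(248,440),.012),('ptrmid',(251,415),.012),('tip',(143,150),.242),('seat',(188,200),.207)]:
    q=at_z(f,*cr(*p),z)[:2]-A;print(n,q.round(4),np.hypot(*q).round(4),np.degrees(np.arctan2(q[1],q[0])))
# disc mask rim pixel check + brush eye
b=lambda x,y:((x-540)/6.25+295,y/6.25+180)
e=at_z(f,*b(630,90),.016);h=at_z(f,*b(698,360),.012);print(e,h,np.degrees(np.arctan2(*(e-h)[1::-1])),np.linalg.norm((e-h)[:2]))
togo([.25,-.573,.4],None)
togo([.5634+.074*np.cos(np.radians(46)),.096+.074*np.sin(np.radians(46)),.30],46)
E
```

```text
ptr [-0.1165  0.0161] 0.1176 172.15034784645945
ptrmid [-0.0987  0.014 ] 0.0997 171.90524603914045
tip [0.0519 0.0536] 0.0746 45.911335867168575
seat [0.0267 0.0313] 0.0411 49.566461023513874
[ 0.518799   -0.19474009  0.016     ] [ 0.39614961 -0.22430527  0.012     ] 13.552844645355039 0.1261624903367341
t=1.30 pos [ 0.2501 -0.5727  0.2054] az 23.6 F [ 0.5  0.9 -0.1] w 0.0937 -> shift [-0.0003  0.0002 -0.1946] roll None
t=1.30 pos [ 0.2501 -0.5727  0.2054] az 23.6 F [ 0.5  0.9 -0.1] w 0.0937 -> shift [ 0.6231 -0.5157 -0.0946] roll -22.407561033612012
```

>>> move_arm(
  plan=[
    [0.0,0.0,-0.04,0],
    [0.62,-0.515,-0.095,-22],
    [0.62,-0.515,-0.095,-22],
    [0.62,-0.515,-0.095,-22],
    [0.62,-0.515,-0.095,-22],
  ],
  claw=0.4,
)

```text
time_s: 1.72
position: [0.3253, -0.4224, 0.257]
tool_rot: [[0.694, 0.72, -0.0], [0.72, -0.694, -0.0], [-0.0, 0.0, -1.0]]
ft_force: [1.9, 0.1, 1.5]
grip_width: 0.0646
finger_force: 0.0
```

>>> move_arm(
  plan=[
    [0.6,-0.18,-0.045,0],
    [0.6,-0.18,-0.045,0],
    [0.6,-0.18,-0.045,0],
    [0.6,-0.18,-0.045,0],
    [0.6,-0.18,-0.045,0],
  ],
)

```text
time_s: 2.13
position: [0.4219, -0.2383, 0.2722]
tool_rot: [[0.7, 0.714, 0.0], [0.714, -0.7, -0.001], [-0.0, 0.001, -1.0]]
ft_force: [1.1, -0.9, 0.4]
grip_width: 0.0378
finger_force: 0.0
```

>>> move_arm(
  plan=[
    [0.41,-0.12,-0.035,0],
    [0.41,-0.12,-0.035,0],
    [0.41,-0.12,-0.035,0],
    [0.41,-0.12,-0.035,0],
    [0.41,-0.12,-0.035,0],
  ],
)

```text
time_s: 2.55
position: [0.5198, -0.0551, 0.2892]
tool_rot: [[0.7, 0.714, 0.001], [0.714, -0.7, -0.0], [0.0, 0.001, -1.0]]
ft_force: [0.2, -1.2, -0.2]
grip_width: 0.0379
finger_force: 0.0
```

Run:
```python
from h import *
togo([.5634+.074*np.cos(np.radians(46.5)),.096+.074*np.sin(np.radians(46.5)),.30],46.5)
```

```text
t=2.55 pos [ 0.5198 -0.0551  0.2892] az 45.6 F [ 0.2 -1.2 -0.2] w 0.0379 -> shift [ 0.2124 -0.0758 -0.0108] roll -0.9232866178817858
```

>>> move_arm(
  plan=[
    [0.205,-0.072,-0.012,0],
    [0.205,-0.072,-0.012,0],
    [0.205,-0.072,-0.012,0],
    [0.205,-0.072,-0.012,0],
    [0.205,-0.072,-0.012,0],
  ],
)

```text
time_s: 2.97
position: [0.6079, 0.1332, 0.3004]
tool_rot: [[0.7, 0.714, 0.0], [0.714, -0.7, -0.0], [0.0, 0.0, -1.0]]
ft_force: [-0.0, -2.0, 1.0]
grip_width: 0.0376
finger_force: 0.0
```

Run:
```python
from h import *
f=grab_frame('wrist');save('w1',f)
f2=grab_frame('scene');
a=cv2.resize(f2['img'][120:250,230:360],(384,384))
cv2.imwrite('pics/d.png',np.hstack([f['img'][:, 80:480],a]))
for n,p in [('tip',[.5634+.078*np.cos(np.radians(46.5)),.096+.078*np.sin(np.radians(46.5)),.242]),('hub',[.5634,.096,.231])]: print(n,proj(f,p,True))
togo([.5634+.074*np.cos(np.radians(46.5)),.096+.074*np.sin(np.radians(46.5)),.30],46.5)
```

```text
tip [247.42739257 176.61312975]
hub [249.87582991 257.04173826]
t=3.07 pos [0.6077 0.1383 0.2998] az 46.0 F [-0.9  0.2 -1.1] w 0.0374 -> shift [ 0.0128 -0.0031 -0.0002] roll -0.49228899543123816
```

View pics/d.png

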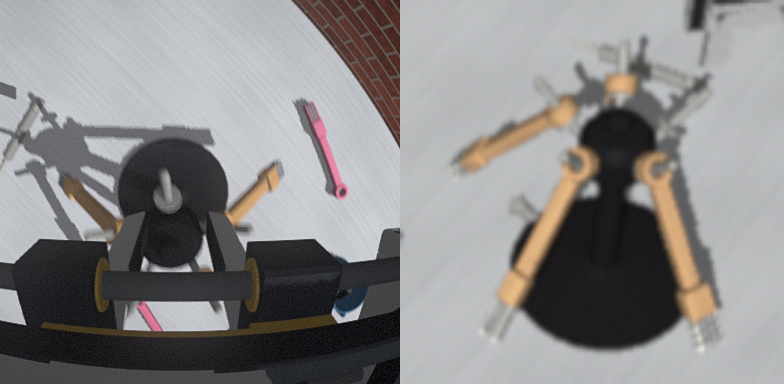

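The wrist picture shows the bare peg's tip at (245,172), where I predicted (247,177), centred between the fingers. I lower the fingers around it.

>>> move_arm(
  plan=[
    [0.009,-0.002,0.03,0],
    [0.009,-0.002,0.06,0],
    [0.009,-0.002,0.077,0],
    [0.009,-0.002,0.077,0],
  ],
)

```text
time_s: 3.4
position: [0.6106, 0.1384, 0.2195]
tool_rot: [[0.7, 0.714, -0.005], [0.714, -0.7, -0.001], [-0.005, -0.003, -1.0]]
ft_force: [-0.5, -0.7, -0.3]
grip_width: 0.0375
finger_force: 0.0
```

Run:
```python
from h import *
s=togo([.5634+.070*np.cos(np.radians(46.5)),.096+.070*np.sin(np.radians(46.5)),.222],46.5)
o=get_obs();R=np.array(o['tool_rot']);p0=np.array(o['position'])
for k in range(1,5):
  a0=46+35*(k-1)
  for i in range(1,6):
    a=np.radians(a0+7*i); b=np.radians(a0)
    Rk=np.array([[np.cos(b),np.sin(b)],[np.sin(b),-np.cos(b)]])
    print(k,i,(Rk.T@(.07*np.array([np.cos(a)-np.cos(b),np.sin(a)-np.sin(b)]))).round(4)); 
  break
```

```text
t=3.40 pos [0.6106 0.1384 0.2195] az 45.6 F [-0.5 -0.7 -0.3] w 0.0375 -> shift [ 0.0067 -0.0052 -0.0025] roll -0.9067345480657423
1 1 [-0.0005 -0.0085]
1 2 [-0.0021 -0.0169]
1 3 [-0.0046 -0.0251]
1 4 [-0.0082 -0.0329]
1 5 [-0.0127 -0.0402]
```

>>> move_arm(
  plan=[
    [0.001,-0.0085,0,-7],
    [0.001,-0.017,0,-14],
    [0,-0.025,0,-21],
    [-0.004,-0.033,0,-28],
    [-0.008,-0.04,0,-35],
  ],
  claw=0.2,
)

```text
time_s: 3.82
position: [0.5783, 0.1618, 0.2248]
tool_rot: [[0.158, 0.988, 0.002], [0.988, -0.158, 0.0], [0.001, 0.002, -1.0]]
ft_force: [0.1, 0.2, -0.3]
grip_width: 0.0187
finger_force: 0.7
```

>>> move_arm(
  plan=[
    [-0.0005,-0.0085,0,-7],
    [-0.002,-0.017,0,-14],
    [-0.0046,-0.025,0,-21],
    [-0.0082,-0.033,0,-28],
    [-0.0127,-0.04,0,-35],
  ],
)

```text
time_s: 4.23
position: [0.5366, 0.1558, 0.2248]
tool_rot: [[-0.437, 0.899, 0.002], [0.899, 0.437, 0.0], [-0.001, 0.002, -1.0]]
ft_force: [-0.4, 2.0, 0.3]
grip_width: 0.0184
finger_force: 0.7
```

Run:
```python
from h import *
f=grab_frame('top')
cv2.imwrite('pics/e.png',cv2.convertScaleAbs(cv2.resize(f['img'][110:245,140:275],(540,540),interpolation=cv2.INTER_CUBIC),alpha=1.6))
a=np.radians(117)
s=togo([.5634+.070*np.cos(a),.096+.070*np.sin(a),.222],117)
```

```text
t=4.28 pos [0.5356 0.1551 0.2247] az 116.5 F [1.2 0.5 1.3] w 0.0190 -> shift [ 0.0047 -0.0021  0.0027] roll -0.4810348058091449
```

View pics/e.png

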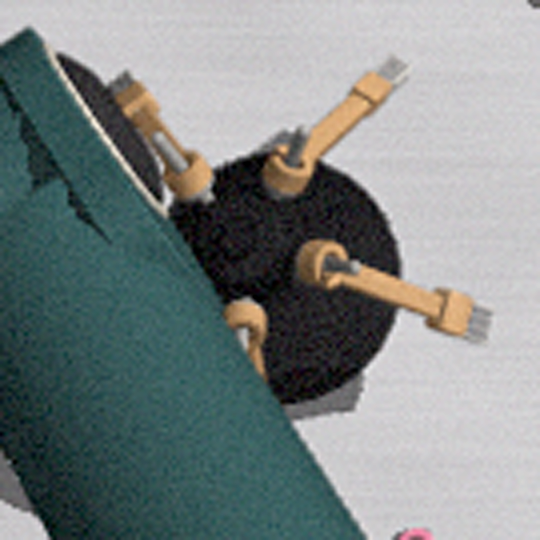

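The hub has turned about 70° and the peg follows the fingers (captive brushes now at about (160,150), (300,160) and (330,260)). I turn the rest.

>>> move_arm(
  plan=[
    [0.001,-0.0085,0,-7],
    [0,-0.017,0,-14],
    [-0.0016,-0.025,0,-21],
    [-0.0052,-0.033,0,-28],
    [-0.0097,-0.04,0,-35],
  ],
)

```text
time_s: 4.7
position: [0.5049, 0.1294, 0.2244]
tool_rot: [[-0.872, 0.489, 0.001], [0.489, 0.872, -0.0], [-0.001, 0.001, -1.0]]
ft_force: [0.1, 1.6, 1.4]
grip_width: 0.0187
finger_force: 0.7
```

>>> move_arm(
  plan=[
    [-0.0005,-0.0085,0,-7],
    [-0.002,-0.017,0,-14],
    [-0.004,-0.023,0,-20],
    [-0.004,-0.023,0,-20],
    [-0.004,-0.023,0,-20],
  ],
  claw=0.13,
)

```text
time_s: 5.12
position: [0.4974, 0.1071, 0.2239]
tool_rot: [[-0.985, 0.17, 0.001], [0.17, 0.985, -0.0], [-0.001, 0.0, -1.0]]
ft_force: [0.3, 0.2, 0.5]
grip_width: 0.0122
finger_force: 0.1
```

Run:
```python
from h import *
f=grab_frame('wrist');cv2.imwrite('pics/f.png',f['img'])
a=np.radians(172)
s=togo([.5634+.070*np.cos(a),.096+.070*np.sin(a),.222],172)
```

```text
t=5.17 pos [0.4973 0.1075 0.2238] az 170.2 F [ 0.1 -0.3  0.6] w 0.0119 -> shift [ 0.0029 -0.0022  0.0018] roll -1.767768327246273
```

View pics/f.png

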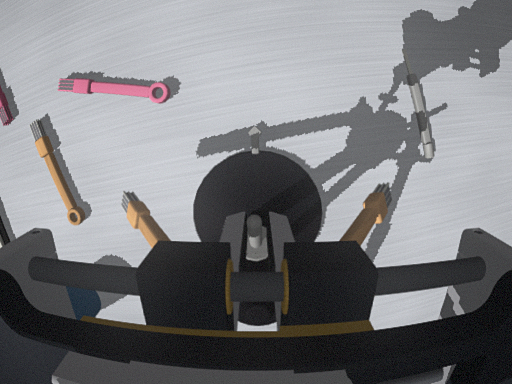

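The wrist picture shows the peg tip at (254,222) in line with the pointer at (254,135), and the loose brush at (58,175) with its eye at (75,215). I let go of the peg and go to the brush.

>>> move_arm(
  plan=[
    [0,0,0,0],
    [0,0,-0.04,0],
    [0,0,-0.08,0],
    [-0.01,-0.05,-0.09,-7],
    [-0.038,-0.31,-0.09,-14],
  ],
  claw=0.3,
)

```text
time_s: 5.58
position: [0.4978, 0.0417, 0.3131]
tool_rot: [[-0.999, -0.043, 0.004], [-0.043, 0.999, -0.0], [-0.004, -0.0, -1.0]]
ft_force: [1.2, -1.5, -1.5]
grip_width: 0.0282
finger_force: 0.0
```

>>> move_arm(
  plan=[
    [0.02,-0.25,0,-11],
    [0.02,-0.25,0,-11],
    [0.02,-0.25,0.05,-11],
    [0.02,-0.25,0.12,-11],
    [0.02,-0.25,0.12,-11],
  ],
  claw=0.6,
)

```text
time_s: 6.0
position: [0.4893, -0.1429, 0.2463]
tool_rot: [[-0.975, -0.224, 0.002], [-0.224, 0.975, -0.001], [-0.001, -0.002, -1.0]]
ft_force: [0.3, -1.3, 0.3]
grip_width: 0.0554
finger_force: 0.0
```

Run:
```python
from h import *
togo([.482,-.204,.15],193.5)
```

```text
t=6.00 pos [ 0.4893 -0.1429  0.2463] az -167.1 F [ 0.3 -1.3  0.3] w 0.0554 -> shift [ 0.0209 -0.0577  0.0964] roll -0.5589715852935342
```

>>> move_arm(
  plan=[
    [0.02,-0.053,0.04,-0.5],
    [0.02,-0.053,0.08,-0.5],
    [0.02,-0.053,0.09,-0.5],
    [0.02,-0.053,0.09,-0.5],
  ],
)

```text
time_s: 6.33
position: [0.4792, -0.1979, 0.152]
tool_rot: [[-0.973, -0.232, -0.006], [-0.232, 0.973, 0.003], [0.005, 0.004, -1.0]]
ft_force: [-0.9, 0.4, -1.2]
grip_width: 0.0563
finger_force: 0.0
```

Run:
```python
from h import *
f=grab_frame('wrist');im=f['img'];cv2.imwrite('pics/g.png',im)
hsv=cv2.cvtColor(im,cv2.COLOR_BGR2HSV)
print([ (d['conf'],(np.array(d['rect'])*[512,384,512,384]).round()) for d in spot_in('brush',f)])
for n,p in [('eye',[.519,-.195,.016]),('grip',[.482,-.204,.014])]: print(n,proj(f,p,True))
togo([.482,-.204,.15],193.5)
```

```text
[(0.95, array([183.,   0.,  24.,  36.])), (0.77, array([241.,  62.,  27., 166.])), (0.68, array([317.,  37., 126., 108.]))]
eye [250.54261498 215.7028673 ]
grip [250.24258935 181.99177711]
t=6.43 pos [ 0.4822 -0.1959  0.1571] az -166.4 F [0.6 0.9 0.5] w 0.0562 -> shift [ 0.0021 -0.0078  0.0071] roll 0.13217669131142884
```

View pics/g.png

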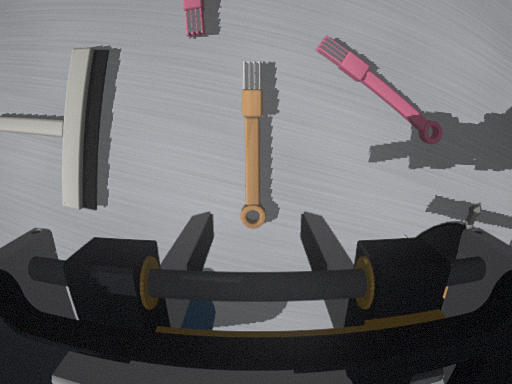

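The eye is at (252,216), where I predicted (250,216), and the handle runs straight up to (252,75), so the position and turn are good. I descend and grip.

>>> move_arm(
  plan=[
    [0.002,-0.006,0.04,0],
    [0.002,-0.006,0.08,0],
    [0.002,-0.006,0.12,0],
    [0.002,-0.006,0.14,0],
    [0.002,-0.006,0.145,0],
  ],
  claw=0.45,
)

```text
time_s: 6.85
position: [0.4815, -0.2022, 0.0107]
tool_rot: [[-0.972, -0.236, -0.001], [-0.236, 0.972, 0.001], [0.001, 0.001, -1.0]]
ft_force: [-0.2, 1.0, 0.3]
grip_width: 0.0426
finger_force: 0.0
```

Run:
```python
from h import *
togo([.482,-.204,.004],193.5)
```

```text
t=6.85 pos [ 0.4815 -0.2022  0.0107] az -166.3 F [-0.2  1.   0.3] w 0.0426 -> shift [-0.0001 -0.0018  0.0067] roll 0.17830309606688388
```

>>> move_arm(
  plan=[
    [0,0,0.006,0],
    [0,0,0.006,0],
    [0,0,0.006,0],
    [0,0,0.006,0],
    [0,0,0.006,0],
  ],
  claw=0.45,
)

```text
time_s: 7.27
position: [0.4819, -0.2038, 0.0067]
tool_rot: [[-0.972, -0.236, 0.002], [-0.236, 0.972, -0.001], [-0.001, -0.001, -1.0]]
ft_force: [0.0, 0.3, -0.1]
grip_width: 0.042
finger_force: 0.0
```

>>> move_arm(
  plan=[
    [0,0,0,0],
    [0,0,0,0],
    [0,0,0,0],
    [0,0,0,0],
    [0,0,0,0],
  ],
  claw=0.0,
)

```text
time_s: 7.68
position: [0.4812, -0.2033, 0.0055]
tool_rot: [[-0.972, -0.236, -0.0], [-0.236, 0.972, 0.0], [-0.0, 0.0, -1.0]]
ft_force: [-1.4, 0.2, 1.4]
grip_width: 0.0156
finger_force: 30.0
```

>>> move_arm(
  plan=[
    [0,0,-0.03,0],
    [0,0,-0.07,0],
    [0,0,-0.11,0],
    [0,0,-0.15,0],
    [0,0,-0.19,0],
  ],
)

```text
time_s: 8.1
position: [0.4808, -0.2029, 0.1972]
tool_rot: [[-0.972, -0.237, -0.0], [-0.237, 0.972, 0.001], [0.0, 0.001, -1.0]]
ft_force: [-0.0, -1.4, -0.9]
grip_width: 0.0154
finger_force: 30.0
```

Run:
```python
from h import *
f=grab_frame('scene');st()
p=get_obs()['position'];u,v=proj(f,p).round().astype(int);print(u,v)
c=f['img'][v-60:v+60,u-80:u+80]
cv2.imwrite('pics/i.png',cv2.resize(c,(800,600),interpolation=cv2.INTER_CUBIC))
```

```text
8.15 [ 0.4839 -0.2032  0.2041] [[-0.971, -0.237, 0.006], [-0.237, 0.971, -0.003], [-0.005, -0.004, -1.0]] [ 4.2  0.3 10.1] 0.01570207160086632 29.98243600130081 [ 1.176  0.405 -1.038  1.844  0.391  1.108  1.806]
203 228
```

View pics/i.png

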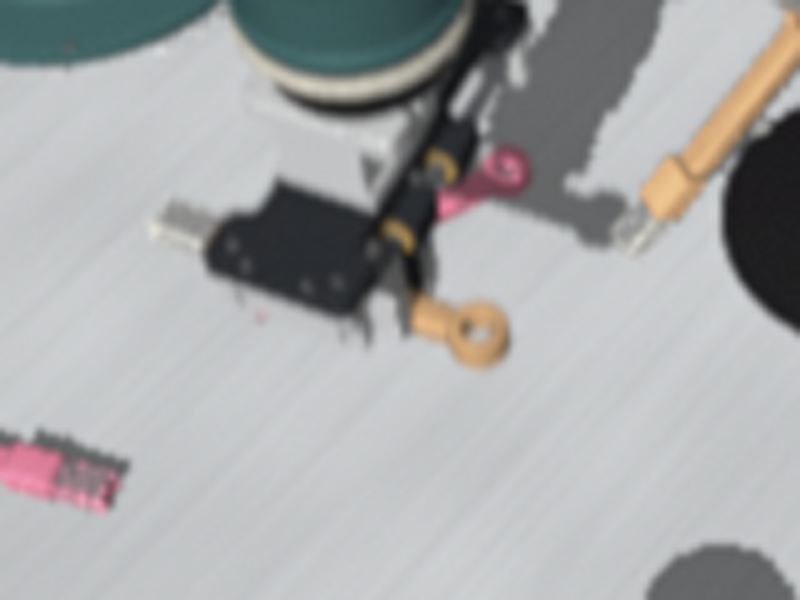

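The scene picture shows the brush gripped level by the handle, with its eye free at (478,335). Before threading I fix the peg tip's position from both fixed cameras in one composite.

Run:
```python
from h import *
W=grab_frame('wrist');T=grab_frame('top');S=grab_frame('scene');o=get_obs()
# tip from the earlier wrist picture: rigid camera offset
E=np.array(W['extrinsics']);X=np.eye(4);X[:3,:3]=o['tool_rot'];X[:3,3]=o['position'];C=E@X
a=np.radians(170.2);Y=np.eye(4);Y[:3,:3]=[[np.cos(a),np.sin(a),0],[np.sin(a),-np.cos(a),0],[0,0,-1]];Y[:3,3]=[.4973,.1075,.2238]
W['extrinsics']=C@np.linalg.inv(Y)
t=at_z(W,254,219,.240,True);print('tip wrist',t)
print('pointer',at_z(W,254,130,.012,True))
g=[.4866,.1093,.242];out=[]
for f in (T,S):
    u,v=proj(f,g).round().astype(int);print(u,v,proj(f,t))
    out.append(cv2.resize(f['img'][v-20:v+30,u-20:u+20],(400,500),interpolation=cv2.INTER_CUBIC))
cv2.imwrite('pics/j.png',cv2.convertScaleAbs(np.hstack(out),alpha=1.4))
np.savez('cams.npz',T=T['extrinsics'],S=S['extrinsics'],k=[[f[k] for k in('fx','fy','cx','cy')] for f in (T,S)])
```

```text
tip wrist [0.49286251 0.10627562 0.24      ]
pointer [0.44959808 0.11110648 0.012     ]
192 201 [193.30686775 197.99060431]
281 139 [282.76151432 141.64718969]
```

View pics/j.png

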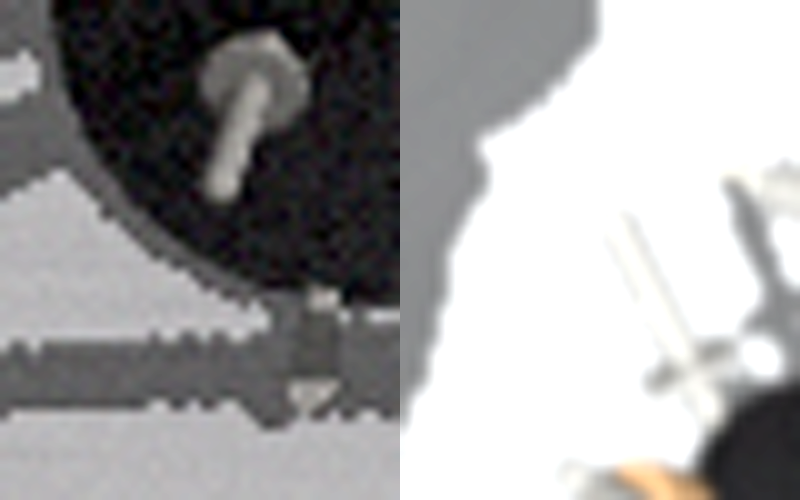

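The crop shows the peg tip at (220,195) in the top half and at (622,214) in the scene half. The pointer's end is at (312,408). I triangulate.

Run:
```python
from h import *
d=np.load('cams.npz');F=[]
for e,k in zip((d['T'],d['S']),d['k']): F.append(dict(zip(('fx','fy','cx','cy'),k))|{'extrinsics':e})
A=[];b=[]
for f,(u,v) in zip(F,[(172+22-.45,181+19.5-.45),(261+22.2-.45,119+21.4-.45)]):
    c,r=ray(f,u,v);r/=np.linalg.norm(r);P=np.eye(3)-np.outer(r,r);A.append(P);b.append(P@c)
    print(at_z(f,u,v,.240))
x,res,_,_=np.linalg.lstsq(np.vstack(A),np.hstack(b),rcond=None);print('tip',x,res**.5)
print('seat',at_z(F[0],172+25.8-.45,181+8.5-.45,.207))
p=[at_z(F[0],172+u/10-.45,181+v/10-.45,.012) for u,v in [(312,405),(325,300)]];print('ptr',p)
q=np.array(p[0])[:2]-[.5634,.096];print(np.degrees(np.arctan2(q[1],q[0])))
```

```text
[0.48790985 0.10564997 0.24      ]
[0.48937816 0.11133919 0.24      ]
tip [0.48949692 0.10675482 0.24326437] [0.00334622]
seat [0.51745964 0.10096544 0.207     ]
ptr [array([0.44386759, 0.10989732, 0.012     ]), array([0.47387316, 0.10636433, 0.012     ])]
173.3683354342541
```

>>> move_arm(
  plan=[
    [0,0,-0.03,2],
    [0,0,-0.07,7],
    [0,0.03,-0.08,14],
    [0,0.07,-0.08,22],
    [0,0.11,-0.08,22],
  ],
)

```text
time_s: 8.72
position: [0.4544, -0.0956, 0.2746]
tool_rot: [[-0.988, 0.155, -0.001], [0.155, 0.988, 0.001], [0.001, 0.001, -1.0]]
ft_force: [1.2, 1.0, -0.7]
grip_width: 0.0157
finger_force: 30.0
```

Run:
```python
from h import *
togo([.4539,.112,.272],171.5)
```

```text
t=8.72 pos [ 0.4544 -0.0956  0.2746] az 171.1 F [ 1.2  1.  -0.7] w 0.0157 -> shift [0.0328 0.205  0.0028] roll -0.4290446713168592
```

>>> move_arm(
  plan=[
    [0.01,0.04,0,0],
    [0.02,0.08,0,0],
    [0.03,0.12,0,0],
    [0.032,0.16,0,0],
    [0.032,0.19,0,0],
  ],
)

```text
time_s: 9.13
position: [0.4499, 0.0985, 0.2747]
tool_rot: [[-0.99, 0.144, -0.001], [0.144, 0.99, -0.001], [0.001, -0.001, -1.0]]
ft_force: [0.4, -0.2, -0.8]
grip_width: 0.0155
finger_force: 30.0
```

>>> move_arm(
  plan=[
    [0,0.005,0,0],
    [0,0.005,0,0],
  ],
)

```text
time_s: 9.3
position: [0.4511, 0.103, 0.2744]
tool_rot: [[-0.99, 0.141, -0.002], [0.141, 0.99, 0.001], [0.002, 0.001, -1.0]]
ft_force: [-0.1, 0.1, -0.4]
grip_width: 0.0154
finger_force: 30.0
```

Run:
```python
from h import *
f=grab_frame('scene');g=grab_frame('top');save('s2',f);save('t2',g)
togo([.4539,.112,.272],171.5)
# loose eye (orange) near expected place
for n,h in (('scene',f),('top',g)):
    print(n,proj(h,[.4915,.1064,.275]).round(1),proj(h,[.489,.1068,.242]).round(1))
    for l in ('brush','brush_eye'):
        print(l,[(round(d['conf'],2),(np.array(d['rect'])*[512,384,512,384]).round().astype(int).tolist()) for d in spot_in(l,h)])
im=f['img'];hsv=cv2.cvtColor(im,cv2.COLOR_BGR2HSV)
m=cv2.inRange(hsv,(8,80,90),(22,255,255));n,lab,s,c=cv2.connectedComponentsWithStats(m)
print([(s[i].tolist(),c[i].round(1).tolist()) for i in range(1,n) if s[i][4]>20])
```

```text
t=9.40 pos [0.4514 0.1003 0.2745] az 171.7 F [-0.4 -0.3 -0.6] w 0.0157 -> shift [-0.0008  0.0119  0.0025] roll 0.1644569015544164
scene [282.9 131.5] [281.7 140.3]
brush [(0.97, [320, 267, 56, 46]), (0.7, [81, 245, 65, 26]), (0.67, [174, 195, 56, 36]), (0.55, [231, 99, 55, 41])]
brush_eye [(0.94, [318, 270, 57, 45]), (0.93, [84, 245, 62, 26]), (0.82, [172, 199, 56, 35]), (0.55, [235, 102, 52, 38])]
top [191.2 197.5] [193.  199.5]
brush [(0.92, [346, 255, 29, 67]), (0.89, [225, 88, 59, 22]), (0.88, [239, 242, 66, 27]), (0.3, [176, 125, 87, 78])]
brush_eye [(0.83, [226, 86, 62, 23]), (0.66, [241, 244, 63, 25]), (0.65, [345, 254, 28, 66])]
[([198, 1, 14, 18, 151], [205.8, 9.0]), ([299, 0, 18, 14, 134], [306.2, 4.8]), ([321, 2, 18, 18, 191], [327.9, 10.3]), ([497, 13, 15, 32, 131], [505.7, 28.2]), ([172, 23, 10, 12, 48], [176.4, 28.3]), ([142, 34, 22, 21, 105], [153.5, 44.2]), ([444, 43, 40, 71, 796], [466.7, 74.6]), ([175, 45, 10, 9, 41], [180.0, 49.1]), ([63, 89, 23, 23, 258], [75.3, 101.1]), ([256, 116, 6, 7, 25], [259.3, 119.2]), ([270, 122, 16, 16, 141], [278.1, 130.4]), ([307, 146, 18, 13, 105], [315.6, 151.8]), ([320, 160, 37, 38, 311], [337.9, 179.3]), ([252, 166, 41, 46, 392], [271.0, 188.9]), ([303, 173, 17, 60, 496], [310.8, 204.8])]
```

>>> move_arm(
  plan=[
    [-0.001,0.005,0,0],
    [-0.001,0.01,0,0],
    [-0.001,0.01,0,0],
    [-0.001,0.01,0,0],
  ],
)

```text
time_s: 9.93
position: [0.4542, 0.1112, 0.2755]
tool_rot: [[-0.99, 0.144, -0.0], [0.144, 0.99, 0.0], [0.0, 0.0, -1.0]]
ft_force: [0.4, -0.5, -0.5]
grip_width: 0.016
finger_force: 30.0
```

```bash
cat >> h.py <<'E'
def eyelook(f,eye):
    u,v=proj(f,eye);print('pred eye',u.round(1),v.round(1))
    im=f['img'];hsv=cv2.cvtColor(im,cv2.COLOR_BGR2HSV);m=cv2.inRange(hsv,(8,80,80),(22,255,255))
    a,b=int(u)-14,int(v)-14
    for r in m[b:b+32,a:a+32]: print(''.join('#' if x else '.' for x in r))
    print('origin',a,b)
E
python3 - <<'E'
from h import *
f=grab_frame('scene');o=get_obs();p=np.array(o['position']);R=np.array(o['tool_rot'])
togo([.4539,.112,.272],171.5)
eyelook(f,p+R@[-.038,0,-.0025])
E
```

```text
t=9.98 pos [0.4542 0.111  0.2755] az 171.7 F [-0.3  0.5 -0.4] w 0.0155 -> shift [0.0005 0.0009 0.0035] roll 0.18633542431311412
pred eye 282.9 130.9
................................
................................
................................
................................
......#.........................
......###.......................
......###.......................
.....#####......................
.....######.....................
.....#######.....#..............
.....###############............
.....################...........
......################..........
.......##############...........
.........############...........
..........###########...........
...........##########...........
...........##########...........
............#########...........
............########............
..............####..............
................................
................................
................................
................................
................................
................................
................................
................................
................................
................................
................................
origin 268 116
```

>>> move_arm(
  plan=[
    [0,0.001,0.01,0],
    [0,0.001,0.02,0],
    [0,0.001,0.026,0],
    [0,0.001,0.031,0],
    [0,0.001,0.031,0],
  ],
)

```text
time_s: 10.4
position: [0.4539, 0.1117, 0.2433]
tool_rot: [[-0.989, 0.145, -0.002], [0.145, 0.989, 0.0], [0.002, 0.0, -1.0]]
ft_force: [0.1, -0.8, -0.9]
grip_width: 0.0154
finger_force: 30.0
```

Run:
```python
from h import *
f=grab_frame('scene');o=get_obs();p=np.array(o['position']);R=np.array(o['tool_rot'])
togo([.4539,.112,.2425],171.5);print(np.round(o['ft_force'],1),np.round(o['moment'],2))
eyelook(f,p+R@[-.038,0,-.0025])
```

```text
t=10.45 pos [0.4541 0.1119 0.2439] az 171.7 F [ 0.4 -0.2  0.3] w 0.0157 -> shift [0.0002 0.0001 0.0014] roll 0.18173967001820301
[ 0.4 -0.2  0.3] [ 0.05 -0.1  -0.02]
pred eye 282.5 139.7
................................
................................
................................
................................
................................
......##........................
.....####.......................
.....####.......................
.....#####......................
.....#######....................
.....##############.............
.....###############............
......##############............
.......##############...........
.........############...........
..........##########............
...........#########............
...........#########............
...........#########............
............#######.............
..............####..............
................................
................................
................................
................................
................................
................................
................................
................................
................................
................................
................................
origin 268 125
```

>>> move_arm(
  plan=[
    [0,0,0.004,0],
    [0,0,0.008,0],
    [-0.001,0,0.012,0],
    [-0.002,0,0.016,0],
    [-0.002,0,0.016,0],
  ],
)

```text
time_s: 10.87
position: [0.4555, 0.1113, 0.2272]
tool_rot: [[-0.989, 0.145, -0.002], [0.145, 0.989, -0.0], [0.002, -0.0, -1.0]]
ft_force: [-1.9, -0.1, -7.7]
grip_width: 0.0162
finger_force: 30.0
```

Run:
```python
from h import *
f=grab_frame('scene');o=get_obs();p=np.array(o['position']);R=np.array(o['tool_rot'])
togo([.4539,.112,.2425],171.5);print(np.round(o['ft_force'],1),np.round(o['moment'],2))
for t in (0,20,40):
    c,s=np.cos(np.radians(t)),np.sin(np.radians(t));print(t,proj(f,p+R@[-.038*c,0,-.004-.038*s]).round(1))
eyelook(f,[.4915,.1064,.2465])
```

```text
t=10.92 pos [0.4556 0.1113 0.2276] az 171.7 F [ -3.   -0.2 -10.6] w 0.0156 -> shift [ 0.0018  0.0004 -0.0149] roll 0.17210284164414702
[ -3.   -0.2 -10.6] [0.01 0.68 0.01]
0 [282.6 144.1]
20 [282.2 140.1]
40 [280.5 135.6]
pred eye 282.5 139.6
................................
................................
................................
................................
................................
................................
................................
................................
................................
......#.........................
......##........................
......###.......................
.....#####......................
.....######.....................
.....#######....................
.....########....#..............
.....########....###............
......#######.....##............
........#####.....###...........
.........#####....###...........
..........####....###...........
...........#########............
...........#########............
...........#########............
............#######.............
..............###...............
................................
................................
................................
................................
................................
................................
origin 268 125
```

Run:
```python
from h import *
f=grab_frame('scene')
a=cv2.resize(f['img'][112:172,245:317],(720,600),interpolation=cv2.INTER_CUBIC)
cv2.imwrite('pics/k.png',a)
o=get_obs();print(np.round(o['ft_force'],1),np.round(o['tau'],1))
```

```text
[ -3.7   0.3 -10.3] [ -0.  -45.3 -11.4 -46.9   0.6  -1.1  -0.1]
```

View pics/k.png

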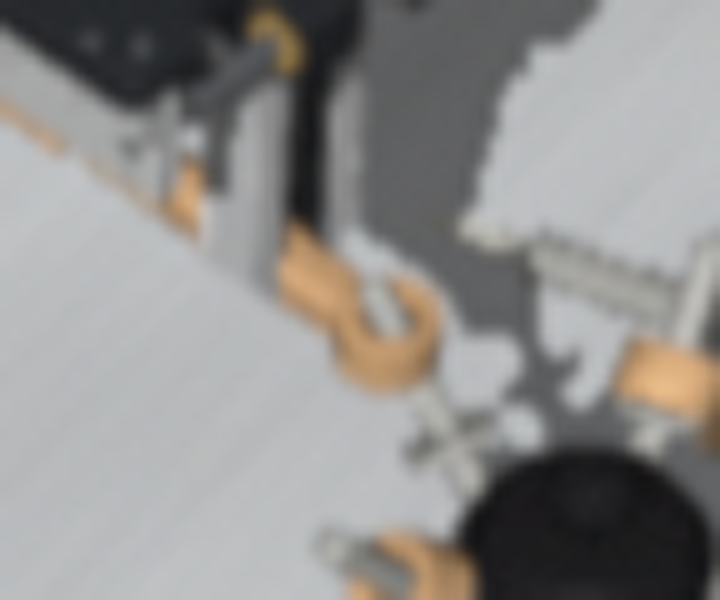

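The picture shows the peg through the eye, its tip poking out at (370,250) and the ring at (387,335). It is threaded, so I continue down the peg on an arc that lets the brush swing to the peg's lean.

>>> move_arm(
  plan=[
    [-0.001,0,0.004,0],
    [-0.002,0,0.008,0],
    [-0.004,0,0.012,0],
    [-0.006,0,0.016,0],
    [-0.008,0,0.019,0],
  ],
)

```text
time_s: 11.38
position: [0.4651, 0.1104, 0.2094]
tool_rot: [[-0.989, 0.145, 0.001], [0.145, 0.989, 0.0], [-0.001, 0.001, -1.0]]
ft_force: [0.9, -0.3, 4.0]
grip_width: 0.0156
finger_force: 30.0
```

Run:
```python
from h import *
f=grab_frame('scene');o=get_obs();p=np.array(o['position']);R=np.array(o['tool_rot'])
togo([.4539,.112,.2425],171.5);print(np.round(o['ft_force'],1),np.round(o['moment'],2))
for t in (0,20,40):
    c,s=np.cos(np.radians(t)),np.sin(np.radians(t));print(t,proj(f,p+R@[-.038*c,0,-.004-.038*s]).round(1))
for t in (0,20,40):
    c,s=np.cos(np.radians(t)),np.sin(np.radians(t));print('head',t,proj(f,p+R@[.09*c,0,-.004+.09*s]).round(1))
eyelook(f,[.4915,.1064,.2465])
m=cv2.inRange(cv2.cvtColor(f['img'],cv2.COLOR_BGR2HSV),(8,80,80),(22,255,255));n,lab,s,c=cv2.connectedComponentsWithStats(m[90:200,200:290])
print([(s[i].tolist(),(c[i]+[200,90]).round(1).tolist()) for i in range(1,n) if s[i][4]>5])
```

```text
t=11.43 pos [0.4653 0.1102 0.209 ] az 171.6 F [ 7.8 -0.9  0.9] w 0.0154 -> shift [ 0.0116  0.0001 -0.0335] roll 0.13345689654465787
[ 7.8 -0.9  0.9] [-0.14 -2.3   0.07]
0 [285.2 151. ]
20 [284.7 147. ]
40 [283.1 142.6]
head 0 [250.5 127.2]
head 20 [252.1 136.3]
head 40 [256.1 146. ]
pred eye 282.5 139.6
.......###......................
........#.......................
................................
................................
................................
................................
................................
................................
................................
................................
................................
................................
................................
................................
................................
................................
.........##.....................
........###.....................
........####....................
........#####...................
........######..................
........#######.....###.........
........#######.....###.........
.........#######.....##.........
..........######.....##.........
............#####....##.........
.............##########.........
..............#########.........
..............#########.........
...............########.........
.................####...........
................................
origin 268 125
[([84, 22, 5, 6, 17], [286.4, 114.2]), ([73, 30, 5, 7, 19], [275.4, 122.7]), ([47, 40, 8, 6, 15], [250.3, 132.4]), ([64, 46, 4, 6, 13], [265.8, 138.6]), ([76, 51, 14, 15, 95], [282.3, 148.7]), ([59, 76, 31, 34, 269], [275.4, 183.3])]
```

>>> move_arm(
  plan=[
    [0,0,0.004,0],
    [-0.001,0,0.008,0],
    [-0.002,0,0.011,0],
    [-0.004,0,0.014,0],
    [-0.006,0,0.016,0],
  ],
)

```text
time_s: 11.85
position: [0.4703, 0.1095, 0.1931]
tool_rot: [[-0.989, 0.145, -0.0], [0.145, 0.989, 0.0], [0.0, 0.0, -1.0]]
ft_force: [-3.4, 0.9, 2.3]
grip_width: 0.0157
finger_force: 30.0
```

```bash
cat >> h.py <<'E'
def tilt():
    f=grab_frame('scene');o=get_obs();p=np.array(o['position']);R=np.array(o['tool_rot'])
    print('t',o['time_s'],'pos',p.round(4),'F',np.round(o['ft_force'],1),'M',np.round(o['moment'],2),'w',o['grip_width'])
    for n,L in (('eye',-.038),('head',.085)):
        print(n,[proj(f,p+R@[L*np.cos(t),0,-.004+L*np.sin(t)]).round(1).tolist() for t in np.radians([0,20,40])])
    m=cv2.inRange(cv2.cvtColor(f['img'],cv2.COLOR_BGR2HSV),(8,80,80),(22,255,255))
    print('cols 240..295, rows 128..165')
    for i,r in enumerate(m[128:165,240:296]): print(128+i,''.join('#' if x else '.' for x in r))
E
python3 -c "
from h import *
tilt()"
```

```text
t 11.9 pos [0.4703 0.1094 0.1928] F [ 1.3 -0.1  2.7] M [ 0.05 -0.71  0.01] w 0.015637088413028095
eye [[286.3, 156.3], [285.9, 152.4], [284.2, 148.1]]
head [[253.1, 133.3], [254.5, 141.8], [258.3, 150.8]]
cols 240..295, rows 128..165
128 ..................................#####.................
129 .....................................##.................
130 .....................................##.................
131 .....................................##.................
132 .....................................##.................
133 ........................................................
134 ........................................................
135 ........................................................
136 ........................................................
137 ........................................................
138 ..........###...........................................
139 .........######.........................................
140 .........#######........................................
141 ..........########......................................
142 ........
[... 690 characters left out ...]
............########.#####...
154 .........................................###########....
155 ...........................................#######......
156 ............................................#####.......
157 ............................................###.........
158 ........................................................
159 ........................................................
160 ........................................................
161 ........................................................
162 ........................................................
163 ........................................................
164 ........................................................
```

>>> move_arm(
  plan=[
    [-0.002,0,0.003,0],
    [-0.004,0,0.006,0],
    [-0.006,0,0.008,0],
    [-0.008,0,0.009,0],
    [-0.01,0,0.009,0],
  ],
)

```text
time_s: 12.32
position: [0.4792, 0.108, 0.1836]
tool_rot: [[-0.989, 0.145, -0.002], [0.145, 0.989, -0.0], [0.002, -0.001, -1.0]]
ft_force: [-6.1, 1.1, 0.4]
grip_width: 0.0155
finger_force: 30.0
```

```bash
python3 -c "
from h import *
tilt()"
```

```text
t 12.3667 pos [0.4796 0.108  0.1838] F [-5.   0.7  1.5] M [0.23 0.91 0.02] w 0.015616610102441315
eye [[288.8, 160.5], [288.4, 156.6], [286.7, 152.3]]
head [[255.6, 137.4], [256.9, 145.7], [260.6, 154.7]]
cols 240..295, rows 128..165
128 ...................................................##...
129 ........................................................
130 ........................................................
131 .....................................##.................
132 .....................................####...............
133 .....................................#####..............
134 .......................................###..............
135 ........................................##..............
136 .......................................###..............
137 ........................................#...............
138 ........................................................
139 ........................................................
140 ........................................................
141 ........................................................
142 ........
[... 690 characters left out ...]
####.........######...####...
154 ...........................####.........#############...
155 ........................................############....
156 .........................................##########.....
157 .............................................######.....
158 ..............................................#####.....
159 ........................................................
160 ........................................................
161 ........................................................
162 ........................................................
163 ........................................................
164 ........................................................
```

>>> move_arm(
  plan=[
    [-0.002,0,0.002,0],
    [-0.003,0,0.004,0],
    [-0.004,0,0.005,0],
    [-0.004,0,0.005,0],
    [-0.004,0,0.005,0],
  ],
)

```text
time_s: 12.78
position: [0.4835, 0.1074, 0.1789]
tool_rot: [[-0.989, 0.145, -0.002], [0.145, 0.989, -0.0], [0.002, -0.0, -1.0]]
ft_force: [-5.5, 0.8, 0.0]
grip_width: 0.0158
finger_force: 30.0
```

```bash
python3 -c "
from h import *
tilt()"
```

```text
t 12.8333 pos [0.4835 0.1075 0.1789] F [-5.6  0.6 -0.7] M [ 0.23  0.91 -0.02] w 0.015449718649484153
eye [[289.8, 162.4], [289.4, 158.6], [287.8, 154.3]]
head [[256.6, 139.3], [257.9, 147.6], [261.6, 156.6]]
cols 240..295, rows 128..165
128 ....................................................##..
129 ....................................................##..
130 ....................................................##..
131 ........................................................
132 ........................................................
133 ........................................................
134 ......................................####..............
135 ......................................#####.............
136 .........................................##.............
137 .........................................##.............
138 .........................................##.............
139 .........................................#..............
140 ........................................................
141 ........................................................
142 .....
[... 693 characters left out ...]
#####.........#####....####..
154 ................################.........############...
155 ................################.........###########....
156 ................################.........###########....
157 .................################........#############..
158 .............................................#######....
159 ..............................................###.......
160 ........................................................
161 ........................................................
162 ........................................................
163 ........................................................
164 ........................................................
```

>>> move_arm(
  plan=[
    [-0.001,0,0.001,0],
    [-0.002,0,0.003,0],
    [-0.003,0,0.004,0],
    [-0.003,0,0.004,0],
  ],
)

```text
time_s: 13.17
position: [0.4867, 0.1071, 0.1752]
tool_rot: [[-0.989, 0.145, -0.001], [0.145, 0.989, -0.0], [0.001, -0.0, -1.0]]
ft_force: [-5.6, -0.3, 3.8]
grip_width: 0.0155
finger_force: 30.0
```

```bash
python3 -c "
from h import *
tilt()
f=grab_frame('scene');print('home',proj(f,[.514,.1032,.2131]),'tip',proj(f,[.49,.1068,.242]),'+10mm',proj(f,[.5077,.1041,.2208]))
im=f['img'][134:164,268:304].astype(int)
for i,r in enumerate(im): print(134+i,' '.join(('o%02d' if p[2]-p[0]>35 else '-%02d')%(p.mean()//4) for p in r))"
```

```text
t 13.2167 pos [0.4867 0.1071 0.1752] F [-5.6  0.7  2.8] M [ 0.12  0.87 -0.02] w 0.015646194504176023
eye [[290.6, 164.0], [290.3, 160.2], [288.6, 156.0]]
head [[257.5, 140.9], [258.8, 149.1], [262.5, 158.1]]
cols 240..295, rows 128..165
128 ..................................................####..
129 ..................................................#.###.
130 .....................................................##.
131 .....................................................##.
132 .....................................................##.
133 ........................................................
134 ........................................................
135 ........................................#...............
136 .......................................####.............
137 .......................................#####............
138 .........................................###............
139 ..........................................##............
140 ..........................................##............
141 ........................................................
142 .....
[... 5232 characters left out ...]
 -42 -41 -36 -35 -38 -39 -40 -38 o36 o38 o42 o44 o44 o41 -42 -40 -28 -17 -12 -09 -06 -06 -05 -05 -06 -07 -07
160 o35 o36 o37 o38 -39 -39 -40 -41 -43 -44 -42 -37 -37 -43 -46 -46 -45 -42 -42 o44 -45 -45 -43 -42 -39 -25 -12 -07 -06 -06 -06 -06 -06 -07 -07 -08
161 -41 -41 -42 -43 -45 -46 -46 -46 -46 -46 -45 -42 -41 -46 -48 -48 -47 -46 -46 -46 -46 -47 -45 -38 -30 -17 -07 -06 -07 -06 -06 -06 -06 -07 -08 -09
162 -46 -46 -47 -47 -47 -48 -48 -47 -47 -47 -47 -46 -46 -47 -48 -47 -47 -47 -47 -47 -47 -47 -44 -31 -18 -08 -05 -07 -06 -06 -06 -06 -06 -07 -08 -08
163 -48 -47 -48 -48 -48 -47 -47 -47 -47 -47 -47 -47 -48 -48 -47 -47 -47 -46 -46 -46 -47 -46 -39 -23 -09 -05 -06 -06 -06 -07 -07 -06 -05 -06 -07 -08
```

The eye now sits at the predicted home pixel (ring at about (289,155), home at about (289,154)), with the peg's tip exposed at (283,142). I release and go up.

>>> move_arm(
  plan=[
    [0,0,0,0],
    [0,0,0,0],
    [0,0,0,0],
    [0,0,0,0],
    [0,0,0,0],
  ],
  claw=0.55,
)

```text
time_s: 13.68
position: [0.4872, 0.107, 0.1755]
tool_rot: [[-0.989, 0.145, 0.0], [0.145, 0.989, 0.0], [-0.0, 0.0, -1.0]]
ft_force: [-0.6, -1.2, -0.3]
grip_width: 0.0456
finger_force: 0.0
```

```bash
python3 -c "
from h import *
tilt()"
```

```text
t 13.7333 pos [0.4871 0.107  0.1755] F [-0.1 -0.6  0.4] M [ 0.02 -0.14  0.  ] w 0.04939523249884745
eye [[290.7, 164.0], [290.4, 160.2], [288.7, 156.0]]
head [[257.6, 140.9], [258.9, 149.2], [262.6, 158.1]]
cols 240..295, rows 128..165
128 ........................................................
129 ........................................................
130 ........................................................
131 ........................................................
132 ........................................................
133 ........................................................
134 ........................................................
135 ........................................................
136 ........................................................
137 ........................................................
138 ........................................................
139 ....................................###.................
140 ....................................####................
141 .....................................###................
142 ......
[... 692 characters left out ...]
.................#########...
154 ...........................................##########...
155 ........................................###########.....
156 .......................................###########......
157 .......................................##########.......
158 ...........................##..........##########.......
159 .........................####..........####.............
160 .......................######..........#................
161 .....................#########..........................
162 ....................###########.........................
163 ....................###########.........................
164 .....................########...........................
```

>>> move_arm(
  plan=[
    [0,0,-0.02,0],
    [0,0,-0.05,0],
    [0,0,-0.09,0],
    [0,0,-0.13,0],
    [0,0,-0.16,0],
  ],
)

```text
time_s: 14.15
position: [0.4871, 0.1075, 0.3384]
tool_rot: [[-0.99, 0.144, 0.002], [0.144, 0.99, 0.0], [-0.002, 0.0, -1.0]]
ft_force: [0.0, -0.8, -0.0]
grip_width: 0.0519
finger_force: 0.0
```

>>> move_arm(
  plan=[
    [0.02,-0.04,-0.02,0],
    [0.03,-0.08,-0.02,0],
    [0.04,-0.12,-0.02,0],
    [0.04,-0.16,-0.02,0],
    [0.04,-0.2,-0.02,0],
  ],
)

```text
time_s: 14.57
position: [0.4206, -0.068, 0.3561]
tool_rot: [[-0.989, 0.145, 0.001], [0.145, 0.989, -0.003], [-0.002, -0.003, -1.0]]
ft_force: [0.9, -0.4, -0.5]
grip_width: 0.0519
finger_force: 0.0
```

>>> move_arm(
  plan=[
    [0,-0.02,0,0],
    [0,-0.04,0,0],
    [0,-0.05,0,0],
    [0,-0.05,0,0],
    [0,-0.05,0,0],
  ],
)

```text
time_s: 14.98
position: [0.4148, -0.115, 0.3553]
tool_rot: [[-0.989, 0.145, -0.0], [0.145, 0.989, 0.001], [0.0, 0.001, -1.0]]
ft_force: [1.2, -0.7, -0.3]
grip_width: 0.0515
finger_force: 0.0
```

Run:
```python
from h import *
f=grab_frame('scene');t=grab_frame('top')
m=lambda im:cv2.inRange(cv2.cvtColor(im,cv2.COLOR_BGR2HSV),(8,70,70),(22,255,255))
A=m(f['img'])
print('home',proj(f,[.514,.1032,.2131]),'tip',proj(f,[.489,.1068,.242]))
G=f['img'].mean(2)
for i in range(132,185): print(i,''.join('#' if A[i,j] else ('|' if G[i,j]>175 else ('-' if G[i,j]>110 else '.')) for j in range(240,310)))
print('top home',proj(t,[.514,.1032,.2131]),'tip',proj(t,[.489,.1068,.242]))
B=cv2.inRange(cv2.cvtColor(t['img'],cv2.COLOR_BGR2HSV),(8,70,40),(22,255,255));G=t['img'].mean(2)
for i in range(178,230): print(i,''.join('#' if B[i,j] else ('-' if G[i,j]>60 else '.') for j in range(165,230)))
```

```text
home [288.39718972 153.10509738] tip [281.6656922  140.34799182]
132 -....--|||-....--|||||||||||||||||||||||||||||||||||||||||||||||||||||
133 -....-|||--....-||||||||||||||||||||||||||||||||||||||||||||||||||||||
134 .....-|||--....-||||||||||||||||||||||||||||||||||||||||||||||||||||||
135 ....--|||---..--|||||||||||||||||||||||||||||||||||||||-|-----||||||||
136 ....-||||||-.--||||||||||||||||||||||||||||||||||||||------------|||||
137 ....-||||||---|||||||||||||||||||||||||||||||||||||||--------------|||
138 ...--||||||||||||||||||||||||||||||||||||||||||||||||-----------------
139 ...-||||||||||||||||||||||||||||||||||||||||||||||||||-.--------------
140 ..--|||||||||||||||||||||||||||||||||||||-|--|||||||||-..-------------
141 ..-||||||||||||||||||||||||||||||||||||||||--|||||||||-..--|----------
142 ..--|||||||||||||||||||||||||||||||||||||--|--||||||||--.--|||||------
143 ..-||||||||||||||||||||||||||||||||||||||--|--|||||||||-.--||||||-----
144 ---|||||||||||||||||||||||||||||||||||||||-||--||||||||--.---|||||||--
145 --||||||||||||||||||||||||||||||||||||||||-||--||||||||-
[... 5948 characters left out ...]

220 --------------------.--.----.#######-------.-.----------------.--
221 -------.-.--.-.----..--.--..#########----...---------------------
222 ---.------------------------#########-.--.---.-------------------
223 ----------------------------########-----------------------------
224 ----------------------------########-----------------------------
225 ----------------------------########-----------------------------
226 ----------------------------########-----------------------------
227 ----------------------------########-----------------------------
228 ----------------------------########-----------------------------
229 ----------------------------########-----------------------------
```

```bash
python3 -c "
from station import *
print(sign_off())"
```

```text
the job is handed in; nothing more can be done
None
```

The job is handed in at about 15 s. The last pictures showed the wooden brush released and hanging by its eye at the collar of the empty peg, with the peg over the pointer. I didn't re-measure the mug, gauge or squeegee, but the arm never went near them; no verdict was returned.

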